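# Snap the last glazing bead into a small sash

## Task

Fit the last glazing bead to the small black sash on the sloping easel: pick up the long loose black bead, lay it in the empty groove along the sash's lower edge, and press it down over its two clips until both ends have snapped fully home, flush with the frame. Do not lean on the glass, and leave the short bead and the other things on the bench where they are.

Things in the scene. Friction and masses are not known exactly. Their poses are not given: they have to be found in the camera images.
- bead_center (a point): centre (half-way up) of the long loose glazing bead, a rigid matt black bar 200 mm long (its y axis), 20 mm wide (x), 22 mm high (z), 80 g: solid flat top 9.5 mm thick on two thin legs, open below. It lies right way up on the bench left or right of the easel, pointing roughly away from the robot; either end may go first. Held across its width by the top 8 mm, the fingers clear the frame
- bead: the same long bead; origin at the centre of its underside, axes as above
- bead_end_a (a point): point on the long bead's top face, on its centre line, 5 mm from its +y end
- bead_end_b (a point): point on the long bead's top face, on its centre line, 5 mm from its -y end
- groove (a point): centre of the empty groove, level with the sash's face, 85 mm above the bench: here the centre of the bead's top comes when fully home (the bead's centre then lies 11 mm below along z). z points out of the face, 30 degrees from vertical, leaning to the robot; y runs along the groove (level), x up the slope. Groove 205 mm long, 23 mm wide, 22 mm deep; its ends are the fitted side beads, level with the face
- sash: the black sash, 296 mm wide, 270 mm up the slope, clamped on the wooden easel, which does not move during the work; origin and axes as groove. Its lower rail, 23 mm wide and level with the face, borders the groove on the -x side; on the +x side lies a rubber gasket 7 mm below the face, then the glass
- clip_a (a point): point level with the sash's face above one of the two white nylon snap clips, 75 mm from the groove's centre on its +y side; axes as groove. A bead laid in the groove rests on the clips, its top about 10 mm above the face. About 12 N on the bead over a clip, along -z, pushes it past that clip, which then draws it down the rest of the way. Each clip must be pressed past
- clip_b (a point): the same for the other clip, 75 mm from the groove's centre on its -y side
- pane: the glass of the sash, a grey panel 171 mm up the slope by 205 mm wide with flat black grid bars on it; origin and axes are those of groove. Its face lies 10 mm below the sash's face, starting 16 mm up the slope from the groove's centre line, the bars' tops 4 mm below the sash's face. Not to be pressed
- short_bead_center (a point): centre of a short bead of the same section and colour as the long one but 120 mm long; it belongs to another sash and lies on the other side of the easel. To be left alone
- short_bead: the same short bead; origin at the centre of its underside
- mallet: bystander: mallet with a brown wooden handle and a brass head, 260 mm long, 36 mm high, lying; origin on the bench under its handle
- tape_measure: bystander: yellow and black tape measure, 72 x 40 x 62 mm; origin under its centre
- clip_tray: bystander: blue open tray of white clips, 110 x 85 x 35 mm; origin under its centre
- suction_lifter: bystander: glazier's suction lifter, black rubber cup 120 mm across with a red handle, 77 mm high; origin under its centre
- try_square: bystander: try square, dark wooden stock 110 mm long and a steel blade 150 mm long, 18 mm high; origin under the stock's centre
- tape_roll: bystander: roll of pale paper tape lying flat, 110 mm across, 24 mm high; origin under its centre
Mind the look-alikes: they are no part of the job. Leave any purple look-alike of the bead alone.

How it is judged (in metres and radians):
At the end, for the whole second after the job is handed in: the long bead lies right way up in the groove at rest, with the top face near both ends level with the sash's face (not more than 2 mm above nor 3 mm below), its centre within 4 mm across and 6 mm along the groove, in line with it (z of bead_end_a in the frame of groove between -0.003 and 0.002 m and z of bead_end_b in the frame of groove between -0.003 and 0.002 m and x of bead_center in the frame of groove between -0.004 and 0.004 m and y of bead_center in the frame of groove between -0.006 and 0.006 m and angle between the y axis of bead_center and the y axis of groove, either way round below 0.05 rad and linear speed of bead below 0.01 m/s and angular speed of bead below 0.1 rad/s); the robot touches nothing.
It fails at once if the glass is pressed with more than 10 N (contact force between pane and anything else above 10 N).
It fails at once if the short bead is moved more than 30 mm (distance of short_bead_center from where it was at the start of the episode above 0.03 m).
It fails at once if a bystander (mallet, tape measure, tray, suction lifter, try square or tape roll) is moved more than 30 mm (distance of any of mallet, tape_measure, clip_tray, suction_lifter, try_square, tape_roll from where it was at the start of the episode above 0.03 m).
It also fails if it takes over 64 s, if anything falls off the work surface, if the arm or the gripper's body presses on something with over 40 N, if the wrist force passes 120 N, or if a joint passes its speed limit or range.

## Robot

A 6-joint arm with a two-finger parallel gripper is mounted at the origin on the work surface. World frame = base frame: x ahead of the robot, y to its left, z up, the work surface at z = 0. Lengths are in mm, angles in degrees, forces in N, time in s.
With the tool pointing down it reaches from about 300 to 850 mm from the base axis. Payload 4.2 kg.
Tool frame: the origin (TCP) lies on the mounting face of the last link; the fingertips stand 191 mm ahead of it and the grasp point (between the pads) lies 172 mm ahead of it; z points along the fingers, y is the direction in which the jaws open and shut (so a half turn about z gives the same grasp; the last joint's range is limited). The gripper opens to 91 mm and grips with 3 to 60 N. Pads are 32 mm wide; open, the fingers measure 118 mm over their backs; the gripper's body (76 mm by 178 mm) begins 60 mm behind the grasp point.
Start: joints at [67.494, 18.312, 89.639, -0, 72.044, -1.146], TCP at [209.426, 535.503, 404.776] pointing down, gripper open.
Joint ranges: [-177.97, 177.97], [-48.28, 115.42], [12.27, 149.76], [-77.06, 257.06], [2.81, 150.46], [-146.56, 146.56]. Speed limits (degrees/s): [147.25, 147.25, 180, 180, 180, 180].

## Interface

Orientations are given as [roll, pitch, yaw] about the fixed x, y, z axes, in that order (R = Rz(yaw) Ry(pitch) Rx(roll)).
In Python, from workcell import env gives the robot as it stands.
- The arm moves only by the shell command python3 -m handwheel 'ROWS' [FORCE]. ROWS is JSON, a list of rows, each an object with "gripper": the opening in per cent of the stroke, from 0 (shut) to 100 (fully open); "travel": the shift along the tool's x, y, z in m, a list of three; "twist": the turn about the tool's z in rad. In form: [{"gripper": gripper, "travel": [x, y, z], "twist": twist}, ...]. A call has 1 to 5 rows; each row shifts and turns the commanded pose from where the row before left it, along the tool's axes as they then stand; what a row does not reach is not made up. A row lasts 1/12 s, in which the tool goes at most 41.7 mm and 7.16 degrees, less where a joint would pass 70% of its speed; a pose out of reach is approached as far as the arm can. A call with a gripper value outside its range is refused whole. The fingers move at their own pace and stop on an object; FORCE is the grip in N (left out, the last holds). Time passes only in rows, so rows that do not move let the fingers close. It gives the time, the measured TCP pose, the force and the opening at its end, in the units of the state.
- env.state(): the state, without advancing time (a new reading comes with each control period).
- env.grab_frame(name): name is "scene" or "top" or "wrist"; returns a dict with "frame" (384x512x3 uint8, red, green, blue), "intrinsics" (3x3 intrinsics, pixels), "extrinsics" (4x4, takes a point from camera to world coordinates). Camera axes: x right, y down, z forward; pixel columns grow to the right and rows downward; lengths in mm; the calibration is good to about 2 mm. A picture is of the moment at which its call begins. There is no depth.
- env.job_done(): hands the job in, once; it reports no verdict.
Trained networks look in the newest picture that a camera, given by its name, has taken for a name from the list of things; names that differ only in an ending like _2 or _b are one class to them, and where a whole thing is asked for, a point or a joint stands for the part that bears it (a point fixed in the world has none). Each returns a list of dicts, best first, with "confidence" (0 to 1); they miss things now and then, are a little off and sometimes report something else, mostly with a low value. They report only what shows in the picture. A call takes as long as a camera call. They do not tell look-alikes from the thing itself.
- env.trace(camera, thing): "pixels" (384x512 bool, what is visible of it) and "uv" ([column, row] in pixels, amid what is visible of it).
- env.pinpoint(camera, thing): "uv" ([column, row] in pixels: a listed point, or the origin of a listed thing).
The state is a dict: "time_s": time; "qpos": joint angles; "qvel": joint speeds; "effort": joint torques, N m; "ee_pos": TCP position; "ee_rot": TCP orientation; "force": force on the tool from outside, world axes, zero at the start; "torque": the same for the moment, N m; "gripper_width": finger opening in mm.
Only numpy, scipy, OpenCV 4.12 (cv2) and the standard library are available. Lean on these libraries where they do the work, as an engineer would, in place of code of your own. Each camera call takes 0.05 s, during which the arm holds its last target. There are 200 camera calls.

## Working session

There is one attempt and no reset: what is moved stays moved. The work goes in short steps, Python scripts to look and compute and a shell command to move; the robot and the scene stay as the last step left them, time stands still between calls to the robot, and variables do not carry over. Pictures are saved under pics/ and viewed, about 8 in all and at most 12, crops included, and the job is handed in when it is done.

```bash
mkdir -p pics; ls; python3 - <<'E'
from workcell import env
import cv2,numpy as np
s=env.state();print({k:np.round(v,3).tolist() for k,v in s.items()})
ims=[]
for c in ["scene","top"]:
    f=env.grab_frame(c);ims.append(f["frame"][:,:,::-1])
    print(c,np.round(f["intrinsics"],1).tolist(),np.round(f["extrinsics"],3).tolist())
    for t in ["bead_center","bead_end_a","groove","clip_a","short_bead_center","pane","bead"]:
        print(c,t,[(np.round(d["uv"],1).tolist(),round(d["confidence"],2)) for d in env.pinpoint(c,t)])
    cv2.imwrite(f"pics/{c}1.png",cv2.resize(ims[-1],(800,600),interpolation=cv2.INTER_CUBIC))
E
```

```text
pics
{'time_s': 0.0, 'qpos': [67.494, 18.351, 89.708, -0.001, 72.043, -1.148], 'qvel': [-0.049, -0.075, 0.045, -0.088, 0.013, 0.004], 'effort': [-0.0, -41.248, -23.198, 0.073, 0.046, -0.0], 'ee_pos': [209.369, 535.343, 403.913], 'ee_rot': [-179.898, -0.001, 158.642], 'force': [-0.303, 0.302, -0.176], 'torque': [-0.013, -0.01, 0.049], 'gripper_width': 91.319}
scene [[391.4, 0.0, 258.1], [0.0, 391.4, 194.8], [0.0, 0.0, 1.0]] [[0.618, 0.621, -0.482, 1221.921], [0.786, -0.497, 0.368, -609.798], [-0.012, -0.606, -0.795, 1274.138], [0.0, 0.0, 0.0, 1.0]]
scene bead_center [([193.5, 244.3], 0.79), ([196.9, 245.6], 0.74)]
scene bead_end_a [([217.9, 238.8], 0.96), ([165.1, 252.6], 0.86), ([92.8, 235.1], 0.84), ([142.4, 230.2], 0.69), ([240.1, 199.0], 0.38)]
scene groove [([307.0, 208.1], 0.83)]
scene clip_a [([286.1, 214.7], 0.96), ([326.5, 202.2], 0.8), ([304.1, 211.0], 0.45), ([324.3, 154.6], 0.27)]
scene short_bead_center [([324.7, 153.7], 0.66)]
scene pane [([305.2, 211.7], 0.61), ([369.9, 181.0], 0.39)]
scene bead [([122.3, 235.9], 0.96), ([191.7, 247.8], 0.68), ([191.7, 244.1], 0.58)]
top [[411.9, 0.0, 258.4], [0.0, 411.9, 188.1], [0.0, 0.0, 1.0]] [[0.041, -0.973, 0.228, 191.309], [-0.999, -0.039, 0.01, -45.394], [-0.001, -0.228, -0.974, 1310.396], [0.0, 0.0, 0.0, 1.0]]
top bead_center [([419.0, 260.3], 0.85), ([360.3, 191.9], 0.79)]
top bead_end_a [([331.2, 178.6], 0.95), ([386.1, 205.9], 0.81), ([398.0, 243.4], 0.78), ([442.1, 280.1], 0.77)]
top groove [([241.9, 129.3], 0.83)]
top clip_a [([265.0, 134.3], 0.98), ([215.9, 119.9], 0.59)]
top short_bead_center [([219.4, 119.3], 0.67), ([140.9, 199.6], 0.57)]
top pane [([242.0, 130.4], 0.95)]
top bead [([417.9, 263.4], 0.96), ([359.7, 198.7], 0.66), ([332.8, 181.9], 0.16)]
```

View pics/scene1.png

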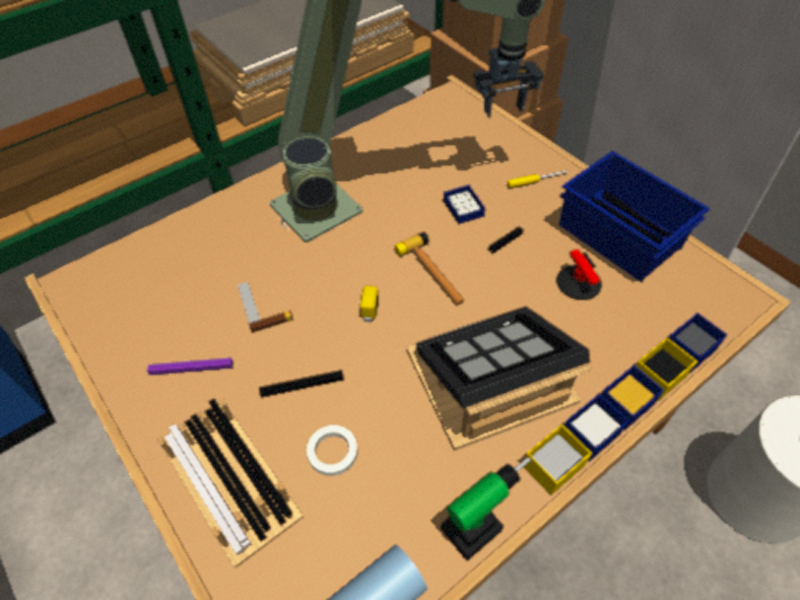

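View pics/top1.png

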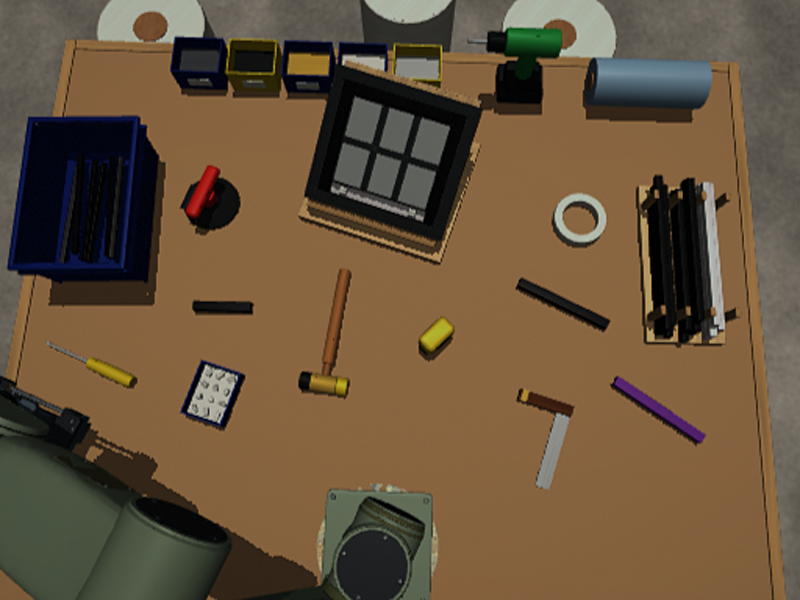

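Candidates in the top picture (512 px scale): the black bar at (360,194) is the long loose bead. The purple bar at (420,262) is the look-alike, and the black bar at (142,196) is the short bead on the other side. The racked bars at right and the ones in the blue bin are scenery. I'll confirm this in a crop and measure.

```bash
cat > h.py <<'E'
from workcell import env
import cv2,numpy as np
from scipy.spatial.transform import Rotation as Rot
def cam(f): return np.array(f["intrinsics"]),np.array(f["extrinsics"])
def ray(f,uv):
    K,T=cam(f);d=T[:3,:3]@np.linalg.solve(K,[uv[0],uv[1],1]);return T[:3,3],d/np.linalg.norm(d)
def onz(f,uv,z):
    o,d=ray(f,uv);return o+d*(z-o[2])/d[2]
def proj(f,P):
    K,T=cam(f);P=np.atleast_2d(P);p=(P-T[:3,3])@T[:3,:3]@K.T;return p[:,:2]/p[:,2:]
def tri(rs):
    A=sum(np.eye(3)-np.outer(d,d) for o,d in rs);b=sum((np.eye(3)-np.outer(d,d))@o for o,d in rs);return np.linalg.solve(A,b)
def tcp():
    s=env.state();return np.array(s["ee_pos"]),Rot.from_euler("xyz",s["ee_rot"],degrees=True).as_matrix()
E
python3 - <<'E'
from h import *
F={c:env.grab_frame(c) for c in ["scene","top"]}
t,s=F["top"],F["scene"]
for n,uvt,uvs,z in [("bead c",(360.3,191.9),(193.5,244.3),11),("endL",(331.2,178.6),(217.9,238.8),22),("endR",(386.1,205.9),(165.1,252.6),22),
  ("groove",(241.9,129.3),(307,208.1),85),("clipR",(265,134.3),(286.1,214.7),85),("clipL",(215.9,119.9),(326.5,202.2),85)]:
    print(n,np.round(onz(t,uvt,z)),np.round(onz(s,uvs,z)),np.round(tri([ray(t,uvt),ray(s,uvs)])))
for c in F:
    for d in env.trace(c,"bead"):
        m=d["pixels"]; ys,xs=np.nonzero(m); print(c,np.round(d["uv"]),round(d["confidence"],2),m.sum(),F[c]["frame"][m].mean(0).round(), cv2.minAreaRect(np.c_[xs,ys].astype(np.float32)))
im=F["top"]["frame"][:,:,::-1]
a=cv2.resize(im[150:300,310:460],(590,590),interpolation=cv2.INTER_CUBIC);cv2.imwrite("pics/crop.png",a)
E
```

```text
bead c [ 497. -361.   11.] [ 488. -356.   11.] [ 494. -358.   22.]
endL [ 534. -265.   22.] [ 531. -274.   22.] [ 532. -270.   21.]
endR [ 452. -440.   22.] [ 459. -457.   22.] [ 452. -450.    6.]
groove [667.  27.  85.] [663.  43.  85.] [666.  32.  96.]
clipR [653. -46.  85.] [637. -37.  85.] [646. -46. 104.]
clipL [696. 112.  85.] [689. 119.  85.] [693. 112.  94.]
scene [196. 246.] 0.93 391 [45. 36. 27.] ((192.8470458984375, 244.81175231933594), (8.026427268981934, 55.100337982177734), 77.47119140625)
scene [118. 233.] 0.86 342 [121.  56. 140.] ((121.97953033447266, 233.7746124267578), (6.971251964569092, 52.5107307434082), 84.80557250976562)
top [424. 260.] 0.69 517 [67. 29. 85.] ((421.1868896484375, 262.6982421875), (68.23719787597656, 8.333863258361816), 34.159690856933594)
top [358. 196.] 0.68 422 [19. 18. 18.] ((359.6629333496094, 194.1561279296875), (63.071388244628906, 7.134772777557373), 25.34617805480957)
```

View pics/crop.png

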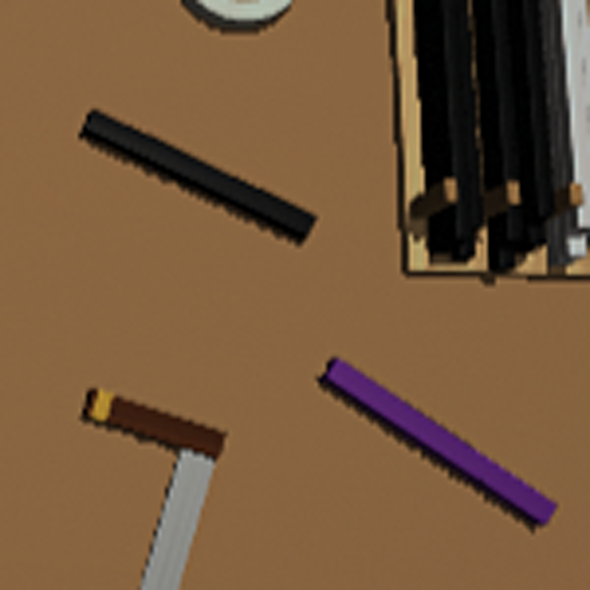

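The crop shows the black bar from (92,115) to (312,228), about 200 mm long, black and lying right way up. It is the long bead. The purple bar at (440,440) is left alone. The tool can only shift and twist and always points down, so I'll lay the bead in level and let it settle to the slope.

```bash

python3 -m handwheel '[{"gripper":100,"travel":[0,0,0],"twist":0.124},{"gripper":100,"travel":[0,0,0],"twist":0.124},{"gripper":100,"travel":[0,0,0],"twist":0.124},{"gripper":100,"travel":[0,0,0],"twist":0.124},{"gripper":100,"travel":[0,0,0],"twist":0.124}]' 10
python3 -m handwheel '[{"gripper":100,"travel":[0,0,0],"twist":0.124},{"gripper":100,"travel":[0,0,0],"twist":0.124},{"gripper":100,"travel":[0,0,0],"twist":0.124},{"gripper":100,"travel":[0,0,0],"twist":0.124},{"gripper":100,"travel":[0,0,0],"twist":0.124}]'
python3 -m handwheel '[{"gripper":100,"travel":[0,0,0],"twist":0.124},{"gripper":100,"travel":[0,0,0],"twist":0.124},{"gripper":100,"travel":[0,0,0],"twist":0.124},{"gripper":100,"travel":[0,0,0],"twist":0.0}]'
python3 -m handwheel '[{"gripper":100,"travel":[-0.029,0.026,0],"twist":0},{"gripper":100,"travel":[-0.029,0.026,0],"twist":0},{"gripper":100,"travel":[-0.029,0.026,0],"twist":0},{"gripper":100,"travel":[-0.029,0.026,0],"twist":0},{"gripper":100,"travel":[-0.029,0.026,0],"twist":0}]'
python3 -m handwheel '[{"gripper":100,"travel":[-0.029,0.026,0],"twist":0},{"gripper":100,"travel":[-0.029,0.026,0],"twist":0},{"gripper":100,"travel":[-0.029,0.026,0],"twist":0},{"gripper":100,"travel":[-0.029,0.026,0],"twist":0},{"gripper":100,"travel":[-0.029,0.026,0],"twist":0}]'
```

```text
time_s: 1.42
ee_pos: [209.4, 535.5, 404.8]
ee_rot: [180.0, -0.0, 122.8]
force: [-0.7, -0.3, -0.1]
gripper_width: 91.0
time_s: 1.83
ee_pos: [209.4, 535.5, 404.8]
ee_rot: [180.0, -0.0, 87.2]
force: [0.4, 0.2, -0.0]
gripper_width: 91.1
time_s: 2.17
ee_pos: [209.4, 535.5, 404.8]
ee_rot: [180.0, -0.0, 66.2]
force: [-0.1, -0.4, -0.3]
gripper_width: 91.4
time_s: 2.58
ee_pos: [270.2, 348.8, 404.8]
ee_rot: [180.0, -0.0, 66.5]
force: [0.5, -0.7, 0.5]
gripper_width: 91.2
time_s: 3.0
ee_pos: [330.7, 163.6, 405.1]
ee_rot: [180.0, -0.1, 66.5]
force: [0.8, -0.2, -0.1]
gripper_width: 90.7
```

```bash

python3 -m handwheel '[{"gripper":100,"travel":[-0.0296,0.0256,0],"twist":0},{"gripper":100,"travel":[-0.0296,0.0256,0],"twist":0},{"gripper":100,"travel":[-0.0296,0.0256,0],"twist":0},{"gripper":100,"travel":[-0.0296,0.0256,0],"twist":0},{"gripper":100,"travel":[-0.0296,0.0256,0],"twist":0}]'
python3 -m handwheel '[{"gripper":100,"travel":[-0.0296,0.0256,0],"twist":0},{"gripper":100,"travel":[-0.0296,0.0256,0],"twist":0},{"gripper":100,"travel":[-0.0296,0.0256,0],"twist":0},{"gripper":100,"travel":[-0.0296,0.0256,0],"twist":0},{"gripper":100,"travel":[-0.0296,0.0256,0],"twist":0}]'
python3 -m handwheel '[{"gripper":100,"travel":[-0.0296,0.0256,0],"twist":0},{"gripper":100,"travel":[-0.0296,0.0256,0],"twist":0},{"gripper":100,"travel":[-0.0296,0.0256,0],"twist":0},{"gripper":100,"travel":[-0.0296,0.0256,0],"twist":0},{"gripper":100,"travel":[0,0,0],"twist":0}]'
python3 - <<'E'
from h import *
f=env.grab_frame("wrist");p,R=tcp();T=cam(f)[1]
print(cam(f)[0].round(1).tolist(), "cam in tool",(R.T@(T[:3,3]-p)).round(1),(R.T@T[:3,:3]).round(2).tolist())
for t in ["bead_center","bead_end_a"]:
    for d in env.pinpoint("wrist",t): print(t,np.round(d["uv"],1),round(d["confidence"],2),onz(f,d["uv"],22).round(1))
for d in env.trace("wrist","bead"):
    m=d["pixels"];ys,xs=np.nonzero(m);b=cv2.boxPoints(cv2.minAreaRect(np.c_[xs,ys].astype(np.float32)))
    P=np.array([onz(f,q,22)[:2] for q in b]);print(round(d["confidence"],2),P.round(1).tolist(),P.mean(0).round(1))
cv2.imwrite("pics/w1.png",f["frame"][:,:,::-1])
E
```

```text
time_s: 3.42
ee_pos: [388.4, -23.6, 405.1]
ee_rot: [179.9, -0.0, 66.5]
force: [1.1, 0.8, -0.4]
gripper_width: 91.5
time_s: 3.83
ee_pos: [446.1, -210.7, 404.9]
ee_rot: [180.0, -0.0, 66.4]
force: [0.0, 1.5, 0.1]
gripper_width: 91.3
time_s: 4.25
ee_pos: [493.5, -363.9, 403.5]
ee_rot: [179.8, 0.2, 66.2]
force: [-0.5, -0.4, -0.1]
gripper_width: 91.5
[[329.2, 0.0, 253.0], [0.0, 329.2, 189.3], [0.0, 0.0, 1.0]] cam in tool [77.7  2.9 19.7] [[-0.0, -0.96, -0.28], [1.0, -0.0, 0.0], [-0.0, -0.28, 0.96]]
bead_center [164.2 343.8] 0.93 [ 289.8 -538.5   22. ]
bead_center [248.2 161. ] 0.56 [ 492.8 -357.6   22. ]
bead_end_a [171.  292.5] 0.61 [ 334.8 -472.6   22. ]
bead_end_a [246.   74.6] 0.56 [ 527.8 -273.2   22. ]
0.78 [[439.5, -445.2], [523.5, -265.2], [540.7, -273.0], [459.5, -454.3]] [ 490.8 -359.4]
0.76 [[271.3, -542.2], [314.7, -476.2], [334.8, -488.1], [292.4, -554.9]] [ 303.3 -515.4]
```

View pics/w1.png

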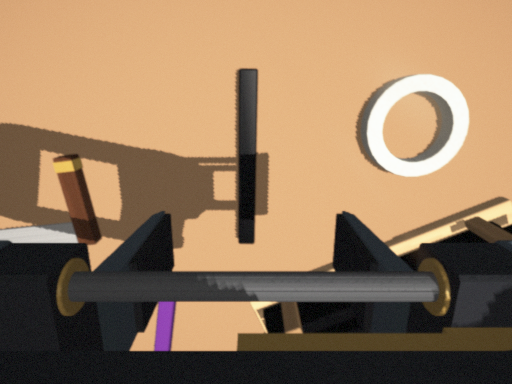

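The wrist view shows the bead upright from (248,70) to (246,242), in line with tool x. Its centre is at about (491,-359.5). Next I go down and grip the top 6 mm.

```bash

python3 -m handwheel '[{"gripper":100,"travel":[0.003,-0.004,0.035],"twist":0},{"gripper":100,"travel":[0,0,0.04],"twist":0},{"gripper":100,"travel":[0,0,0.04],"twist":0},{"gripper":100,"travel":[0,0,0.04],"twist":0},{"gripper":100,"travel":[0,0,0.03],"twist":0}]'
python3 -m handwheel '[{"gripper":100,"travel":[0,0,0.012],"twist":0},{"gripper":100,"travel":[0,0,0],"twist":0},{"gripper":100,"travel":[0,0,0],"twist":0}]'
```

```text
time_s: 4.87
ee_pos: [488.8, -351.4, 217.7]
ee_rot: [-179.9, -0.0, 66.5]
force: [-0.1, 0.7, -0.1]
gripper_width: 91.2
time_s: 5.12
ee_pos: [489.9, -352.7, 208.1]
ee_rot: [-180.0, -0.0, 66.4]
force: [-0.1, -0.3, 0.9]
gripper_width: 91.0
```

```bash

python3 -m handwheel '[{"gripper":100,"travel":[-0.006,0.0035,0.001],"twist":0},{"gripper":30,"travel":[0,0,0],"twist":0},{"gripper":10,"travel":[0,0,0],"twist":0},{"gripper":10,"travel":[0,0,0],"twist":0},{"gripper":0,"travel":[0,0,0],"twist":0}]' 20
python3 -m handwheel '[{"gripper":0,"travel":[0,0,0],"twist":0},{"gripper":0,"travel":[0,0,0],"twist":0},{"gripper":0,"travel":[0,0,0],"twist":0},{"gripper":0,"travel":[0,0,0],"twist":0}]' 20
```

```text
time_s: 5.53
ee_pos: [490.6, -360.8, 207.4]
ee_rot: [179.9, 0.0, 66.3]
force: [-0.8, 0.1, 0.1]
gripper_width: 67.3
time_s: 5.87
ee_pos: [490.5, -360.7, 206.7]
ee_rot: [-180.0, -0.0, 66.3]
force: [0.2, -0.1, 0.1]
gripper_width: 40.9
```

```bash

python3 -m handwheel '[{"gripper":0,"travel":[0,0,0],"twist":0},{"gripper":0,"travel":[0,0,0],"twist":0},{"gripper":0,"travel":[0,0,0],"twist":0},{"gripper":0,"travel":[0,0,0],"twist":0},{"gripper":0,"travel":[0,0,0],"twist":0}]' 20
python3 -m handwheel '[{"gripper":0,"travel":[0,0,-0.01],"twist":0},{"gripper":0,"travel":[0,0,-0.03],"twist":0},{"gripper":0,"travel":[0,0,-0.04],"twist":0},{"gripper":0,"travel":[0,0,-0.04],"twist":0},{"gripper":0,"travel":[0,0,-0.04],"twist":0}]'
python3 -m handwheel '[{"gripper":0,"travel":[0,0,-0.04],"twist":0},{"gripper":0,"travel":[0,0,0],"twist":0}]'
python3 - <<'E'
from h import *
f=env.grab_frame("wrist");p,R=tcp();T=cam(f)[1];print(p,env.state()["gripper_width"],env.state()["force"])
for d in env.trace("wrist","bead"):
    m=d["pixels"];ys,xs=np.nonzero(m);print(round(d["confidence"],2),xs.min(),xs.max(),ys.min(),ys.max())
cv2.imwrite("pics/w2.png",f["frame"][:,:,::-1])
E
```

```text
time_s: 6.28
ee_pos: [490.5, -360.7, 206.7]
ee_rot: [-180.0, -0.0, 66.3]
force: [-0.4, 0.2, 1.2]
gripper_width: 19.6
time_s: 6.7
ee_pos: [490.2, -360.4, 369.0]
ee_rot: [-180.0, -0.0, 66.3]
force: [0.9, -0.4, -0.2]
gripper_width: 19.8
time_s: 6.87
ee_pos: [491.3, -361.2, 416.9]
ee_rot: [179.0, 0.2, 66.3]
force: [1.8, -1.0, 0.4]
gripper_width: 20.3
[ 490.86734717 -360.92975167  412.82874499] 19.702563487306087 [-0.63485347  1.08972989 -1.71818726]
0.72 233 275 47 333
```

View pics/w2.png

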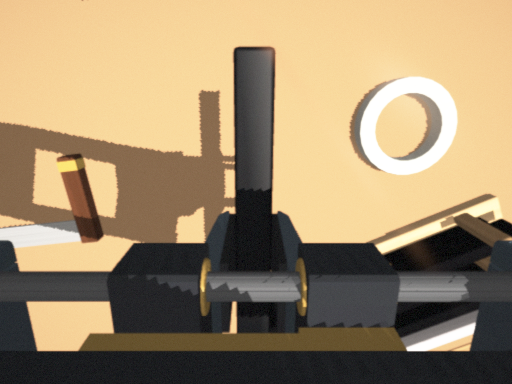

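The bead is held level and square, with its front end at (254,48). That puts the bead centre about 2 mm back along tool x. Next I move to a viewpoint beside the groove.

```bash

python3 -m handwheel '[{"gripper":0,"travel":[0.02,-0.004,0],"twist":0},{"gripper":0,"travel":[0.038,-0.008,0],"twist":0},{"gripper":0,"travel":[0.038,-0.008,0],"twist":0},{"gripper":0,"travel":[0.038,-0.008,0],"twist":0},{"gripper":0,"travel":[0.038,-0.008,0],"twist":0}]'
python3 -m handwheel '[{"gripper":0,"travel":[0.038,-0.008,0],"twist":0},{"gripper":0,"travel":[0.038,-0.008,0],"twist":0},{"gripper":0,"travel":[0.038,-0.008,0],"twist":0},{"gripper":0,"travel":[0.038,-0.008,0],"twist":0},{"gripper":0,"travel":[0.038,-0.008,0],"twist":0}]'
python3 -m handwheel '[{"gripper":0,"travel":[0.038,-0.008,0],"twist":0},{"gripper":0,"travel":[0.02,-0.003,0],"twist":-0.06},{"gripper":0,"travel":[0,0,0],"twist":-0.06},{"gripper":0,"travel":[0,0,0],"twist":0},{"gripper":0,"travel":[0,0,0],"twist":0}]'
python3 - <<'E'
from h import *
f=env.grab_frame("wrist");p,R=tcp();print(p,env.state()["ee_rot"],env.state()["gripper_width"])
np.savez("w3.npz",fr=f["frame"],intrinsics=f["intrinsics"],extrinsics=f["extrinsics"],p=p,R=R)
for t in ["groove","clip_a"]:
    for d in env.pinpoint("wrist",t): print(t,np.round(d["uv"],1),round(d["confidence"],2),onz(f,d["uv"],85).round(1))
cv2.imwrite("pics/w3.png",cv2.resize(f["frame"][:,:,::-1],(800,600),interpolation=cv2.INTER_CUBIC))
E
```

```text
time_s: 7.38
ee_pos: [526.3, -187.1, 404.7]
ee_rot: [-179.8, -0.0, 66.2]
force: [0.6, 0.3, -1.0]
gripper_width: 20.0
time_s: 7.8
ee_pos: [566.1, 3.2, 404.8]
ee_rot: [-179.8, 0.1, 66.3]
force: [0.2, -0.7, -1.2]
gripper_width: 20.0
time_s: 8.22
ee_pos: [579.5, 58.9, 405.1]
ee_rot: [-179.8, 0.1, 73.1]
force: [0.1, -0.9, -0.3]
gripper_width: 19.6
[579.57226828  58.46569947 405.48388436] [-1.79860180e+02  6.33882434e-02  7.30542972e+01] 19.781615267486526
groove [349.7 181.7] 0.9 [666.5  31.1  85. ]
clip_a [345.2 251.8] 0.91 [646.7 -39.4  85. ]
clip_a [358.4  99.1] 0.6 [689.7 102.7  85. ]
```

View pics/w3.png

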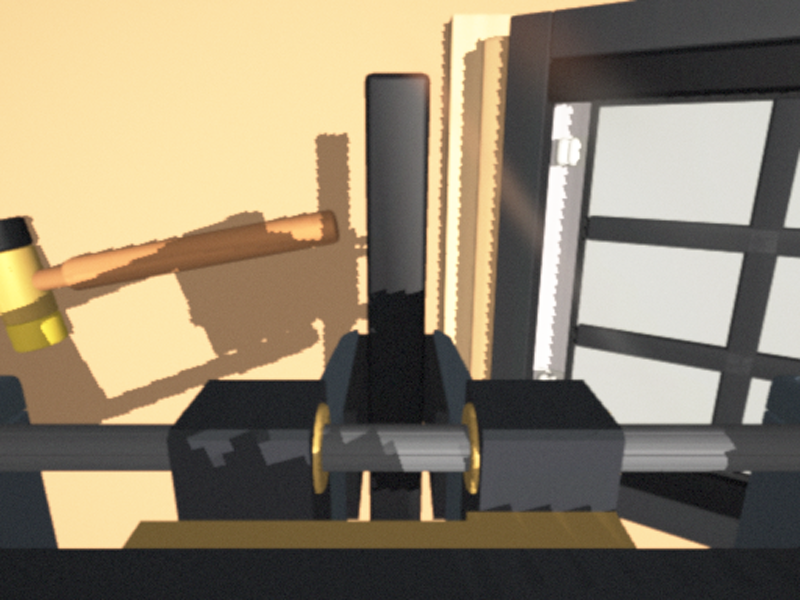

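The view shows the groove's white strip right of the rail, with its +y end near (555,103). The clips are at (567,152) and, partly hidden, (543,378), 800-px scale. An enlarged crop should give precise edges.

```bash
python3 - <<'E'
import numpy as np,cv2
fr=np.load("w3.npz")["fr"][:,:,::-1]
c=fr[50:110,305:405]  # 6x
c2=fr[190:250,305:405]
g=lambda a:(255*(a/255.)**0.6).astype(np.uint8)
o=np.vstack([cv2.resize(g(c),(800,300)),]*1+[cv2.resize(g(fr[195:255,305:405]),(800,300))])
# 8x horizontally, 5x vertically
for x in range(0,800,80): cv2.putText(o,str(305+x//8),(x,10),0,0.35,(0,255,0),1);cv2.line(o,(x,12),(x,18),(0,255,0),1)
for y in range(0,600,50): cv2.putText(o,str((50+y//5) if y<300 else 195+(y-300)//5),(0,y+4),0,0.35,(0,255,0),1)
cv2.imwrite("pics/c4.png",o)
E
```

```text
(no output)
```

View pics/c4.png

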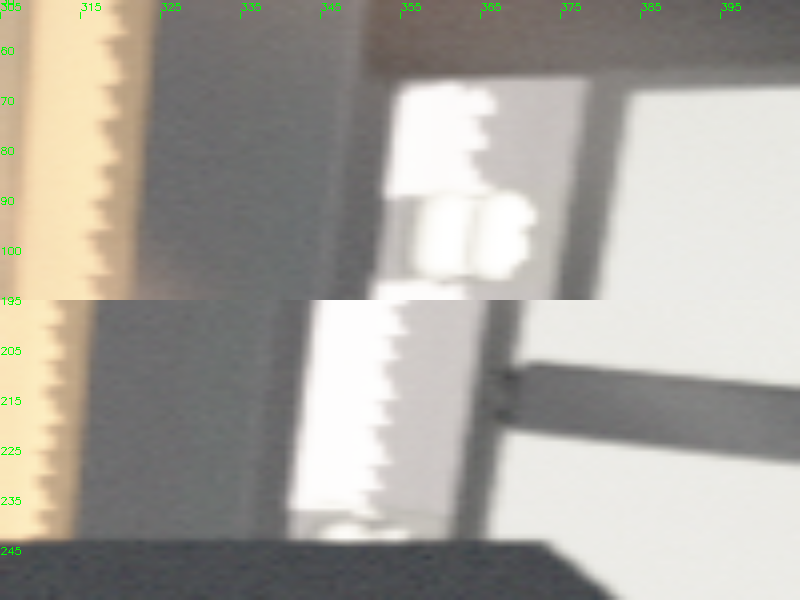

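```bash
cat > fit.py <<'E'
from h import *
from scipy.optimize import least_squares
D=np.load("w3.npz")
# (x,z, col,row): edge points in groove frame -> horizontal residual ; (x,y,z,row): y features
E=[(-34.5,0,323.8,60),(-34.5,0,313.8,240),(-11.5,0,347,80),(-11.5,0,337.8,220),(-11.5,-22,354,70),(-11.5,-22,351.7,97),(-11.5,-22,344,200),(-11.5,-22,341.2,235),
 (11.5,-7,378,70),(11.5,-7,374.5,97),(11.5,-7,365.4,200),(11.5,-7,362,235),(16,-10,383,70),(16,-10,365.8,240)]
Y=[(0,102.5,-22,65.7),(18,34.2,-4,146.5),(18,-34.2,-4,214.)]
def pose(q):
    a=q[2];R=Rot.from_euler("ZY",[a,-30*np.pi/180]).as_matrix();return R,np.array([q[0],q[1],q[3]])
def res(q):
    R,t=pose(q);r=[]
    for x,z,c,w in E:
        P=proj(D,[R@[x,y,z]+t for y in (-110,110)]);k=(w-P[0,1])/(P[1,1]-P[0,1]);r.append(P[0,0]+k*(P[1,0]-P[0,0])-c)
    for x,y,z,w in Y: r.append(proj(D,R@[x,y,z]+t)[0,1]-w)
    return np.r_[r,(q[3]-85)/2]
if __name__=="__main__":
    s=least_squares(res,[666,31,-0.29,85],loss="soft_l1");R,t=pose(s.x)
    print(t.round(1),np.degrees(s.x[2]).round(2));print(res(s.x).round(1))
    for y in (75,-75): print(proj(D,R@[0,y,-10]+t).round(1))
    p,Rt=D["p"],D["R"]
    # bead centre in tool from front end
    o,d=ray(D,(254.2,47.5));o=Rt.T@(o-p);d=Rt.T@d;e=o+d*(185-o[2])/d[2];print("front end in tool",e.round(1),"groove in tool",(Rt.T@(t-p)).round(1),"groove y in tool",(Rt.T@R[:,1]).round(4))
E
python3 fit.py
```

```text
[669.4  31.9  84.6] -16.6
[-0.5  0.3  0.4 -0.5  0.4  0.7  0.4  0.5 -1.  -0.  -0.8 -0.7  0.2  0.3
  0.1 -1.9  1.9 -0.2]
[[361.8  97.3]]
[[349.  247.9]]
front end in tool [100.3   1.2 185. ] groove in tool [  1.1  94.5 320.7] groove y in tool [ 1.     -0.006  -0.0011]
```

The fit is consistent with residuals of about 1 px or less; only the bar spacing differs, and symmetrically. The groove centre is at (669,32,85), slope azimuth -16.6°. I'll move over it and down to about 13 mm above the release pose.

```bash

python3 -m handwheel '[{"gripper":0,"travel":[0.001,0.03,0],"twist":0},{"gripper":0,"travel":[0,0.035,0],"twist":0},{"gripper":0,"travel":[0,0.031,0],"twist":-0.006},{"gripper":0,"travel":[0,0,0],"twist":0},{"gripper":0,"travel":[0,0,0.03],"twist":0}]'
python3 -m handwheel '[{"gripper":0,"travel":[0,0,0.035],"twist":0},{"gripper":0,"travel":[0,0,0.025],"twist":0},{"gripper":0,"travel":[0,0,0.015],"twist":0},{"gripper":0,"travel":[0,0,0],"twist":0},{"gripper":0,"travel":[0,0,0],"twist":0}]'
python3 - <<'E'
from h import *
f=env.grab_frame("wrist");p,R=tcp();print(p,env.state()["ee_rot"],env.state()["force"])
np.savez("w5.npz",fr=f["frame"],intrinsics=f["intrinsics"],extrinsics=f["extrinsics"],p=p,R=R)
from fit import D,pose
t=np.array([669.4,31.9,84.6]);Rg=pose([0,0,np.radians(-16.6),0])[0]
b=p+R@[0.3,1.2,185];print("bead top centre in groove",(Rg.T@(b-t)).round(1))
c=f["frame"][:,:,::-1];c=(255*(c/255.)**0.5).astype(np.uint8)[0:240,130:450]
c=cv2.resize(c,(800,600),interpolation=cv2.INTER_CUBIC)
q=lambda P:tuple(int(v) for v in ((proj(f,Rg@np.array(P)+t)[0]-[130,0])*2.5))
for x,z,col in ((-11.5,0,(0,255,0)),(11.5,-7,(0,0,255))):
    cv2.line(c,q((x,20,z)),q((x,102.5,z)),col,1)
cv2.line(c,q((-11.5,102.5,0)),q((11.5,102.5,0)),(255,255,0),1)
cv2.imwrite("pics/w5.png",c)
E
```

```text
time_s: 8.78
ee_pos: [674.3, 30.4, 381.6]
ee_rot: [179.3, -0.2, 73.3]
force: [0.9, -0.1, 0.0]
gripper_width: 20.1
time_s: 9.2
ee_pos: [671.7, 31.3, 301.2]
ee_rot: [-179.9, 0.0, 73.4]
force: [-0.0, -0.2, -0.6]
gripper_width: 20.2
[672.13907604  31.52048583 302.74957689] [ 1.79931783e+02 -2.84141675e-02  7.34410240e+01] [ 0.53055699 -0.90904977 -0.02923481]
bead top centre in groove [20.2  0.8 26.6]
```

View pics/w5.png

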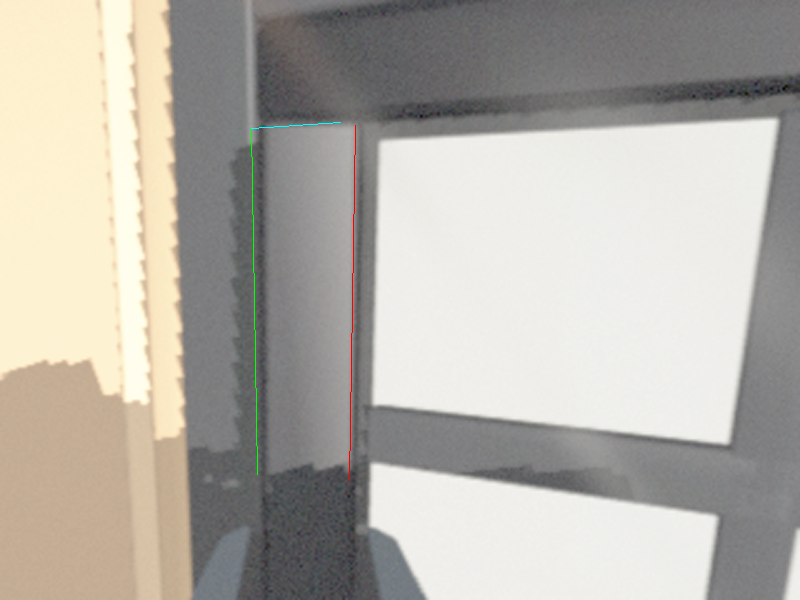

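The overlay lines fall on the rail edge (250,130) and the gasket edge (355,125), so the fit holds. The bead covers the groove, with its end at about (310,122). Now the final descent to the release pose.

```bash

python3 -m handwheel '[{"gripper":0,"travel":[0,-0.0015,0.006],"twist":0},{"gripper":0,"travel":[0,0,0.005],"twist":0},{"gripper":0,"travel":[0,0,0],"twist":0},{"gripper":0,"travel":[0,0,0],"twist":0}]'
python3 -m handwheel '[{"gripper":0,"travel":[0,0,0.002],"twist":0},{"gripper":0,"travel":[0,0,0.002],"twist":0},{"gripper":0,"travel":[0,0,0],"twist":0},{"gripper":0,"travel":[0,0,0],"twist":0}]'
```

```text
time_s: 9.58
ee_pos: [670.5, 32.4, 291.0]
ee_rot: [180.0, -0.0, 73.5]
force: [0.4, 0.5, -0.9]
gripper_width: 20.0
time_s: 9.92
ee_pos: [670.6, 32.4, 286.6]
ee_rot: [-180.0, -0.0, 73.5]
force: [0.8, 0.2, -0.2]
gripper_width: 19.8
```

```bash

python3 -m handwheel '[{"gripper":0,"travel":[0,0.001,0.001],"twist":0},{"gripper":0,"travel":[0,0,0.001],"twist":0},{"gripper":0,"travel":[0,0,0],"twist":0},{"gripper":0,"travel":[0,0,0],"twist":0}]'
python3 -m handwheel '[{"gripper":0,"travel":[0,0,0.001],"twist":0},{"gripper":0,"travel":[0,0,0],"twist":0},{"gripper":0,"travel":[0,0,0],"twist":0}]'
```

```text
time_s: 10.25
ee_pos: [671.5, 32.1, 284.6]
ee_rot: [-180.0, 0.0, 73.5]
force: [-0.2, -0.1, -1.5]
gripper_width: 19.8
time_s: 10.5
ee_pos: [671.5, 32.1, 284.2]
ee_rot: [180.0, -0.0, 73.5]
force: [-2.0, -0.4, 1.9]
gripper_width: 19.6
```

Light contact at about 2 N. I open a little and let the bead settle.

```bash

python3 -m handwheel '[{"gripper":25,"travel":[0,0,0],"twist":0},{"gripper":28,"travel":[0,0,-0.001],"twist":0},{"gripper":32,"travel":[0,0,-0.002],"twist":0},{"gripper":34,"travel":[0,0,-0.002],"twist":0},{"gripper":34,"travel":[0,0,0],"twist":0}]'
python3 - <<'E'
from h import *
f=env.grab_frame("wrist");p,R=tcp();print(p,env.state()["force"],env.state()["gripper_width"])
c=f["frame"][:,:,::-1];c=(255*(c/255.)**0.5).astype(np.uint8)[0:300,130:530]
cv2.imwrite("pics/w6.png",cv2.resize(c,(764,600),interpolation=cv2.INTER_CUBIC))
E
```

```text
time_s: 10.92
ee_pos: [671.8, 32.1, 289.3]
ee_rot: [179.9, -0.0, 73.5]
force: [0.6, -1.4, -0.1]
gripper_width: 31.0
[671.76397206  32.10489747 289.13234352] [ 0.67985258  0.33536364 -0.37571427] 30.96376717904765
```

View pics/w6.png

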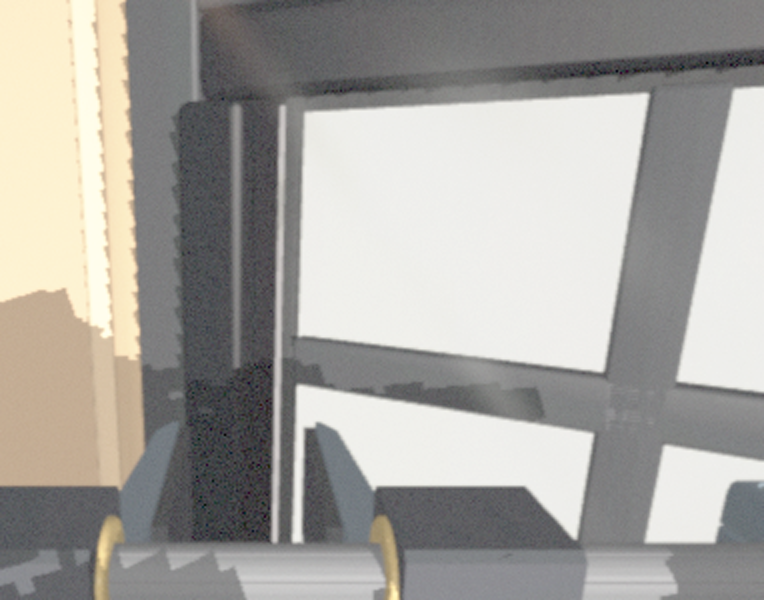

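The bead has settled to the slope inside the groove. Its top face is at x 180–237, the far side shows, and the front end is at (210,102). Next I lift, shut the fingers and place their far edge over clip A. I will press along groove -z, which is travel y:z = 0.5:0.87.

```bash

python3 -m handwheel '[{"gripper":34,"travel":[0,0,-0.02],"twist":0},{"gripper":0,"travel":[0,0,-0.01],"twist":0},{"gripper":0,"travel":[0.037,-0.0105,0],"twist":0},{"gripper":0,"travel":[0.037,-0.0105,0],"twist":0},{"gripper":0,"travel":[0,0,0],"twist":0}]' 40
python3 -m handwheel '[{"gripper":0,"travel":[0,0,0],"twist":0},{"gripper":0,"travel":[0,0,0.015],"twist":0},{"gripper":0,"travel":[0,0,0.012],"twist":0},{"gripper":0,"travel":[0,0,0],"twist":0},{"gripper":0,"travel":[0,0,0],"twist":0}]'
python3 - <<'E'
from h import *
f=env.grab_frame("wrist");p,R=tcp();print(p,env.state()["force"],env.state()["gripper_width"])
c=f["frame"][:,:,::-1];c=(255*(c/255.)**0.5).astype(np.uint8)
cv2.imwrite("pics/w7.png",cv2.resize(c,(800,600),interpolation=cv2.INTER_CUBIC))
E
```

```text
time_s: 11.38
ee_pos: [672.4, 114.5, 319.6]
ee_rot: [179.9, -0.3, 73.7]
force: [-0.4, -0.4, -0.0]
gripper_width: 7.1
time_s: 11.8
ee_pos: [672.3, 108.1, 290.7]
ee_rot: [-179.9, 0.1, 73.4]
force: [0.0, -1.2, -0.3]
gripper_width: 0.7
[672.56061348 108.26869762 291.52303964] [ 0.02307107 -0.40162707  0.71574322] 0.4514935359960387
```

View pics/w7.png

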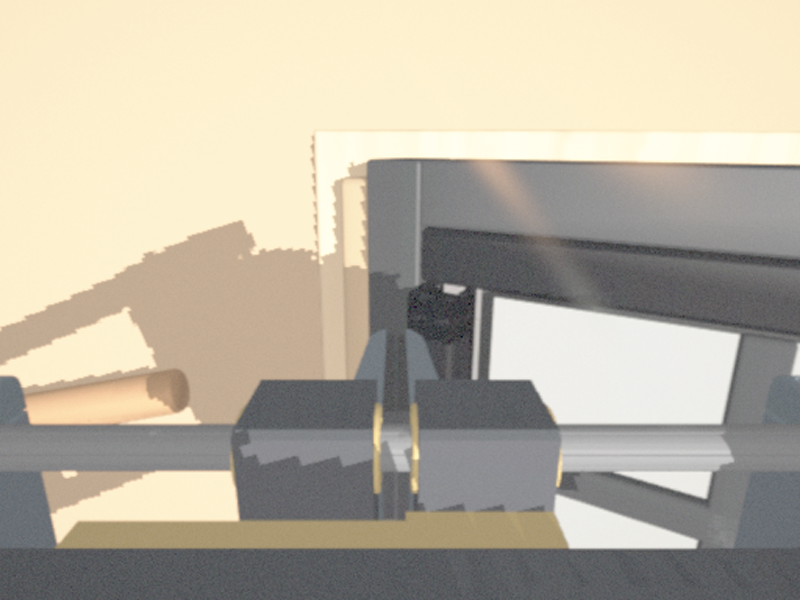

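The fingertips taper to about 19 mm overall, so I shift 4.5 mm upslope before pressing in small steps.

```bash

python3 -m handwheel '[{"gripper":0,"travel":[0,0.0045,0],"twist":0},{"gripper":0,"travel":[0,0.001,0.0017],"twist":0},{"gripper":0,"travel":[0,0.001,0.0017],"twist":0},{"gripper":0,"travel":[0,0,0],"twist":0},{"gripper":0,"travel":[0,0,0],"twist":0}]'
python3 -m handwheel '[{"gripper":0,"travel":[0,0.001,0.0017],"twist":0},{"gripper":0,"travel":[0,0.001,0.0017],"twist":0},{"gripper":0,"travel":[0,0,0],"twist":0},{"gripper":0,"travel":[0,0,0],"twist":0}]'
python3 -m handwheel '[{"gripper":0,"travel":[0,0.001,0.0017],"twist":0},{"gripper":0,"travel":[0,0.001,0.0017],"twist":0},{"gripper":0,"travel":[0,0,0],"twist":0},{"gripper":0,"travel":[0,0,0],"twist":0}]'
```

```text
time_s: 12.27
ee_pos: [678.7, 107.1, 288.3]
ee_rot: [-180.0, -0.0, 73.5]
force: [0.3, -0.0, -0.4]
gripper_width: 0.5
time_s: 12.6
ee_pos: [680.6, 106.7, 285.4]
ee_rot: [180.0, -0.0, 73.5]
force: [-1.7, 0.1, 3.0]
gripper_width: 0.3
time_s: 12.93
ee_pos: [682.6, 106.3, 282.4]
ee_rot: [179.9, -0.1, 73.5]
force: [-0.7, 1.2, 4.9]
gripper_width: 0.1
```

```bash

python3 -m handwheel '[{"gripper":0,"travel":[0,0.001,0.0017],"twist":0},{"gripper":0,"travel":[0,0.0005,0.0009],"twist":0},{"gripper":0,"travel":[0,0,0],"twist":0},{"gripper":0,"travel":[0,0,0],"twist":0}]'
python3 -m handwheel '[{"gripper":0,"travel":[0,0.001,0.0017],"twist":0},{"gripper":0,"travel":[0,0.0005,0.0009],"twist":0},{"gripper":0,"travel":[0,0,0],"twist":0},{"gripper":0,"travel":[0,0,0],"twist":0}]'
```

```text
time_s: 13.27
ee_pos: [684.0, 105.5, 278.4]
ee_rot: [-180.0, 0.0, 73.5]
force: [-0.1, 0.3, 0.8]
gripper_width: 0.0
time_s: 13.6
ee_pos: [684.7, 105.3, 277.8]
ee_rot: [-179.9, 0.0, 73.5]
force: [-4.7, 1.3, 9.8]
gripper_width: 0.4
```

Clip A has snapped: the force dropped to about 1 N, then rose to 11 N at the bottom. Now clip B.

```bash

python3 -m handwheel '[{"gripper":0,"travel":[0,0.0005,0.0009],"twist":0},{"gripper":0,"travel":[0,0,0],"twist":0},{"gripper":0,"travel":[0,-0.0075,-0.013],"twist":0},{"gripper":0,"travel":[0,-0.0075,-0.013],"twist":0},{"gripper":0,"travel":[0,0,0],"twist":0}]'
python3 -m handwheel '[{"gripper":0,"travel":[-0.0375,0,0],"twist":0},{"gripper":0,"travel":[-0.0375,0,0],"twist":0},{"gripper":0,"travel":[-0.0375,0,0],"twist":0},{"gripper":0,"travel":[-0.0375,0,0],"twist":0},{"gripper":0,"travel":[0,0,0],"twist":0}]'
python3 -m handwheel '[{"gripper":0,"travel":[0,0.007,0.012],"twist":0},{"gripper":0,"travel":[0,0,0],"twist":0},{"gripper":0,"travel":[0,0.001,0.0017],"twist":0},{"gripper":0,"travel":[0,0,0],"twist":0},{"gripper":0,"travel":[0,0,0],"twist":0}]'
```

```text
time_s: 14.02
ee_pos: [671.0, 109.8, 304.5]
ee_rot: [179.8, -0.1, 73.5]
force: [0.2, 1.0, 0.5]
gripper_width: 0.7
time_s: 14.43
ee_pos: [627.1, -39.8, 301.3]
ee_rot: [-180.0, 0.2, 73.2]
force: [0.1, 0.1, 0.3]
gripper_width: 0.4
time_s: 14.85
ee_pos: [636.9, -35.6, 287.3]
ee_rot: [-180.0, -0.0, 73.6]
force: [-0.7, -0.0, -0.2]
gripper_width: 0.3
```

```bash

python3 -m handwheel '[{"gripper":0,"travel":[0,0.001,0.0017],"twist":0},{"gripper":0,"travel":[0,0.001,0.0017],"twist":0},{"gripper":0,"travel":[0,0,0],"twist":0},{"gripper":0,"travel":[0,0,0],"twist":0}]'
python3 -m handwheel '[{"gripper":0,"travel":[0,0.001,0.0017],"twist":0},{"gripper":0,"travel":[0,0.0005,0.0009],"twist":0},{"gripper":0,"travel":[0,0,0],"twist":0},{"gripper":0,"travel":[0,0,0],"twist":0}]'
python3 -m handwheel '[{"gripper":0,"travel":[0,0.001,0.0017],"twist":0},{"gripper":0,"travel":[0,0,0],"twist":0},{"gripper":0,"travel":[0,0,0],"twist":0}]'
```

```text
time_s: 15.18
ee_pos: [638.3, -36.6, 284.9]
ee_rot: [-180.0, -0.0, 73.5]
force: [-2.9, 1.0, 4.0]
gripper_width: 0.3
time_s: 15.52
ee_pos: [640.0, -37.7, 281.4]
ee_rot: [180.0, -0.0, 73.5]
force: [0.5, 1.0, 0.3]
gripper_width: 0.5
time_s: 15.77
ee_pos: [641.0, -38.2, 279.6]
ee_rot: [-180.0, 0.0, 73.5]
force: [-0.4, -0.3, -0.2]
gripper_width: 0.4
```

```bash

python3 -m handwheel '[{"gripper":0,"travel":[0,0.0005,0.0009],"twist":0},{"gripper":0,"travel":[0,0.0005,0.0009],"twist":0},{"gripper":0,"travel":[0,0,0],"twist":0},{"gripper":0,"travel":[0,0,0],"twist":0}]'
python3 -m handwheel '[{"gripper":0,"travel":[0,0.0005,0.0009],"twist":0},{"gripper":0,"travel":[0,0.0002,0.0004],"twist":0},{"gripper":0,"travel":[0,0,0],"twist":0},{"gripper":0,"travel":[0,0,0],"twist":0}]'
```

```text
time_s: 16.1
ee_pos: [641.8, -38.4, 278.1]
ee_rot: [-180.0, -0.0, 73.5]
force: [0.2, 0.8, -0.4]
gripper_width: 0.2
time_s: 16.43
ee_pos: [642.5, -38.5, 277.2]
ee_rot: [180.0, -0.0, 73.5]
force: [-0.9, -0.2, 1.9]
gripper_width: 0.6
```

```bash

python3 -m handwheel '[{"gripper":0,"travel":[0,0.0005,0.0009],"twist":0},{"gripper":0,"travel":[0,0.0003,0.0005],"twist":0},{"gripper":0,"travel":[0,0,0],"twist":0},{"gripper":0,"travel":[0,0,0],"twist":0}]'
python3 -m handwheel '[{"gripper":0,"travel":[0,-0.0075,-0.013],"twist":0},{"gripper":0,"travel":[0,-0.0075,-0.013],"twist":0},{"gripper":0,"travel":[0,-0.04,-0.01],"twist":0},{"gripper":0,"travel":[0,-0.04,-0.01],"twist":0},{"gripper":0,"travel":[0.02,0,-0.03],"twist":0}]'
python3 -m handwheel '[{"gripper":0,"travel":[0.03,0,-0.02],"twist":0},{"gripper":0,"travel":[0.03,0,-0.02],"twist":0},{"gripper":0,"travel":[0,0,0],"twist":0},{"gripper":0,"travel":[0,0,0],"twist":0}]'
python3 - <<'E'
from h import *
from fit import pose
f=env.grab_frame("wrist");p,R=tcp();print(p,env.state()["force"])
t=np.array([669.4,31.9,84.6]);Rg=pose([0,0,np.radians(-16.6),0])[0]
c=f["frame"][:,:,::-1];c=(255*(c/255.)**0.45).astype(np.uint8)
uv=proj(f,[Rg@np.array([x,y,0.])+t for x in(-11.5,11.5) for y in(-102.5,102.5)]);print(uv.round(1).tolist())
for th in ["bead_end_a","bead_center"]: print(th,[(np.round(d["uv"]),round(d["confidence"],2)) for d in env.pinpoint("wrist",th)])
x0=int(uv[:,0].mean())-80
c=c[0:300,max(x0,0):max(x0,0)+200]
cv2.imwrite("pics/w8.png",cv2.resize(c,(400,600),interpolation=cv2.INTER_CUBIC));print(x0)
E
```

```text
time_s: 16.77
ee_pos: [642.7, -38.6, 277.0]
ee_rot: [-180.0, -0.0, 73.5]
force: [-3.3, 0.3, 9.9]
gripper_width: 0.4
time_s: 17.18
ee_pos: [543.1, 7.0, 342.1]
ee_rot: [-177.9, 0.6, 73.4]
force: [-3.3, -0.2, -3.5]
gripper_width: 0.6
time_s: 17.52
ee_pos: [574.6, 66.1, 393.6]
ee_rot: [179.8, -0.1, 73.6]
force: [0.4, -0.3, -0.5]
gripper_width: 0.3
[574.29423574  65.1951348  392.21957174] [-0.2977503  -0.35860502 -0.69360409]
[[338.9, 285.0], [357.6, 72.8], [362.0, 291.5], [386.4, 72.1]]
bead_end_a [(array([369.,  82.]), 0.85), (array([353., 281.]), 0.66)]
bead_center [(array([357., 190.]), 0.62)]
281
```

View pics/w8.png

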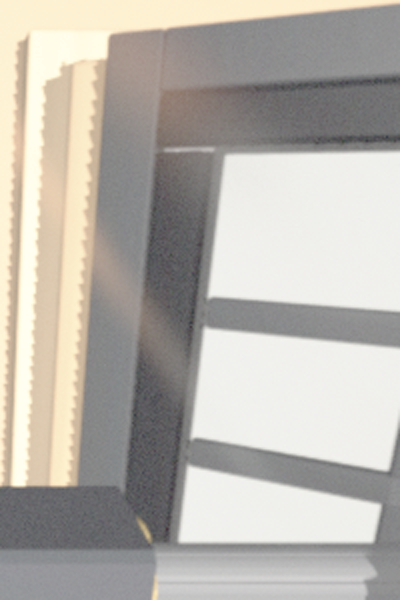

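The bead sits in the groove with no step visible along the rail (crop 150,160 to 130,480), and a thin end gap at (187,150). As a check I'll touch end A again, since at its first pressing the bead was still tilted.

```bash

python3 -m handwheel '[{"gripper":0,"travel":[0.023,0.029,0],"twist":0},{"gripper":0,"travel":[0.023,0.029,0],"twist":0},{"gripper":0,"travel":[0.0235,0.029,0],"twist":0},{"gripper":0,"travel":[0,0,0],"twist":0},{"gripper":0,"travel":[0,0,0.035],"twist":0}]'
python3 -m handwheel '[{"gripper":0,"travel":[0,0,0.035],"twist":0},{"gripper":0,"travel":[0,0,0.025],"twist":0},{"gripper":0,"travel":[0,0,0],"twist":0},{"gripper":0,"travel":[0,0,0],"twist":0}]'
```

```text
time_s: 18.08
ee_pos: [680.9, 106.5, 360.9]
ee_rot: [179.4, -0.3, 73.5]
force: [1.1, 0.3, 0.7]
gripper_width: 0.2
time_s: 18.42
ee_pos: [677.5, 105.7, 294.7]
ee_rot: [-179.7, 0.1, 73.4]
force: [0.8, 1.0, 1.3]
gripper_width: 0.3
```

```bash

python3 -m handwheel '[{"gripper":0,"travel":[0,0.004,0.008],"twist":0},{"gripper":0,"travel":[0,0.003,0.006],"twist":0},{"gripper":0,"travel":[0,0,0],"twist":0},{"gripper":0,"travel":[0,0,0],"twist":0}]'
python3 -m handwheel '[{"gripper":0,"travel":[0,0.0005,0.0009],"twist":0},{"gripper":0,"travel":[0,0.0005,0.0009],"twist":0},{"gripper":0,"travel":[0,0,0],"twist":0},{"gripper":0,"travel":[0,0,0],"twist":0}]'
python3 -m handwheel '[{"gripper":0,"travel":[0,0.0005,0.0009],"twist":0},{"gripper":0,"travel":[0,0.0003,0.0005],"twist":0},{"gripper":0,"travel":[0,0,0],"twist":0},{"gripper":0,"travel":[0,0,0],"twist":0}]'
```

```text
time_s: 18.75
ee_pos: [685.1, 104.6, 283.2]
ee_rot: [179.9, -0.0, 73.5]
force: [-0.8, -1.1, 0.3]
gripper_width: 0.5
time_s: 19.08
ee_pos: [685.7, 104.6, 281.0]
ee_rot: [180.0, -0.0, 73.5]
force: [0.0, 0.7, -0.4]
gripper_width: 0.4
time_s: 19.42
ee_pos: [686.5, 104.3, 279.3]
ee_rot: [-180.0, -0.0, 73.5]
force: [0.1, -0.4, 0.4]
gripper_width: 0.5
```

```bash

python3 -m handwheel '[{"gripper":0,"travel":[0,0,0.001],"twist":0},{"gripper":0,"travel":[0,0,0.0005],"twist":0},{"gripper":0,"travel":[0,0,0],"twist":0},{"gripper":0,"travel":[0,0,0],"twist":0}]'
python3 -m handwheel '[{"gripper":0,"travel":[0,0,0.0005],"twist":0},{"gripper":0,"travel":[0,0,0.0005],"twist":0},{"gripper":0,"travel":[0,0,0],"twist":0},{"gripper":0,"travel":[0,0,0],"twist":0}]'
```

```text
time_s: 19.75
ee_pos: [686.5, 104.3, 277.9]
ee_rot: [180.0, -0.0, 73.5]
force: [-0.2, -0.1, 0.9]
gripper_width: 0.3
time_s: 20.08
ee_pos: [686.5, 104.3, 277.7]
ee_rot: [180.0, -0.0, 73.5]
force: [-0.9, -0.5, 4.9]
gripper_width: 0.3
```

End A meets the finger at the same depth as end B, about 10 mm below where the bead first rested. I retreat and hand in.

```bash

python3 -m handwheel '[{"gripper":0,"travel":[0,-0.006,-0.012],"twist":0},{"gripper":0,"travel":[0,-0.01,-0.03],"twist":0},{"gripper":0,"travel":[0,-0.01,-0.035],"twist":0},{"gripper":0,"travel":[0,-0.03,-0.02],"twist":0},{"gripper":0,"travel":[0,-0.03,0],"twist":0}]'
python3 -m handwheel '[{"gripper":0,"travel":[0,-0.03,0],"twist":0},{"gripper":0,"travel":[-0.03,0,0],"twist":0},{"gripper":0,"travel":[0,0,0],"twist":0},{"gripper":0,"travel":[0,0,0],"twist":0}]'
python3 - <<'E'
from h import *
f=env.grab_frame("wrist");c=(255*(f["frame"][:,:,::-1]/255.)**0.45).astype(np.uint8)
cv2.imwrite("pics/w9.png",cv2.resize(c[:,256:],(500,600*5//4//1),interpolation=cv2.INTER_CUBIC)[:600])
E
```

```text
time_s: 20.5
ee_pos: [604.4, 129.0, 379.4]
ee_rot: [179.5, -0.3, 73.4]
force: [-0.1, 0.9, 1.0]
gripper_width: 0.3
time_s: 20.83
ee_pos: [565.9, 108.0, 374.7]
ee_rot: [179.9, -0.0, 73.4]
force: [-0.2, 1.4, 1.5]
gripper_width: 0.4
```

View pics/w9.png

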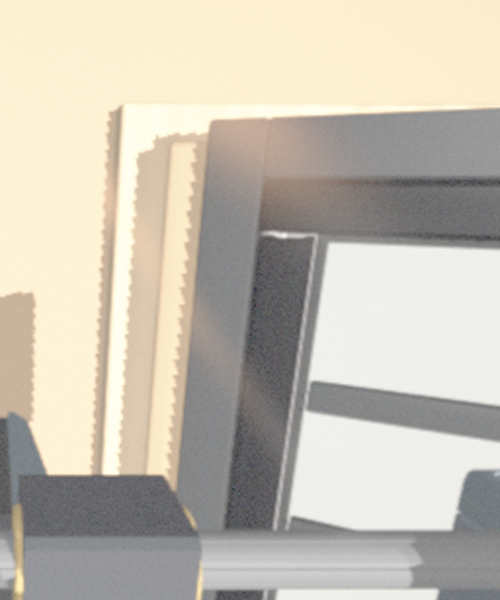

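The bead is seated against the rail, between (285,235) and (250,530), with only a narrow gap at its end and gasket side. Nothing sticks up and the arm is clear.

```bash
python3 -c "
from workcell import env
print(env.job_done(), env.state()['time_s'])"
```

```text
the job is handed in; nothing more can be done
the job is handed in; nothing more can be done
```

The long black bead is in the sash's lower groove and pressed past both clips. I handed the job in at about 21 s of the 64 s; no verdict is reported.

- **Placing:** I gripped the bead across its top 6 mm and measured the groove with the wrist camera. The tool can't tilt, so I set the bead in level and let it settle to the slope. I then pressed each end with closed fingers, square to the face.
- **Clips:** Each press showed the force falling to about zero as the clip gave way, then rising to about 10 N at the bottom.
- **Level ends:** Touching end A again met the bead at the same depth as end B, within about 0.5 mm. That is about 10 mm below where it first rested. End A's first press had read about 1.2 mm higher, most likely because the bead was still tilted then.
- **Last picture:** It shows the +y (A) end of the bead down in the groove against the rail, with thin gaps at the end and along the gasket. The gripper hid the B end, so that end rests on the force and depth readings alone.
- **Not measured:** I did not measure exact flushness against the frame. A rough estimate from the finger's position puts the bead within about 1 mm of the sash's face.
- **Everything else:** My path stayed clear of the glass, the short bead and the other things on the bench, and no force suggested touching them. I took no final bench picture to check their positions.

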